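Reset the tripped overload in a starter box

TASK

The compressor's starter box has tripped: swing the latch lever all the way off the lid, open the lid until it stands nearly upright, take the slim stylus (not the fat punch) from its stand and with it press the recessed reset button fully home, holding it down for about a second without forcing it (never more than 25 N). Then put the stylus back upright in its stand, fully down, leaving the lid open and the latch free. Leave everything else on the bench where it is.

Things in the scene. Friction and masses are not known exactly. Their poses are not given: they have to be found in the camera images.
- box: Grey steel starter box fixed to the bench, 160 mm (x) by 180 mm (y), 100 mm high, walls 5 mm, open-topped under its lid. Origin: centre of its underside; x axis points from the latch side (front) to the hinge side (rear), y to the left seen from the front, z up. Inside: a black relay block that carries the guard tube, a contactor (rear left, up to 67 mm high), a terminal strip (rear).
- lid (a joint): Angle of the lid, a 168 x 184 x 6 mm steel plate, 0.4 kg, hinged along the box's rear top edge: 0 rad shut (its top face then 106.5 mm above the bench), grows as it opens upward and to the rear, stop at 1.75. The hinge is stiff: the lid stays at any angle (some 7 N at the bar lifts it). It cannot open while the latch lies over it.
- lid_bar (a point): Middle of the lid's handle, a round steel bar 12 mm thick and 84 mm long, parallel to the box's y axis, on a 12 mm post at each end; its axis is 40 mm above the lid's top face, and 125 mm from the hinge measured along the lid. Axes as the box's while shut; it turns with the lid.
- lid_hinge (a point): Point on the lid's hinge axis (which runs along the box's y axis), in the middle of the rear top edge, 100.5 mm above the bench; turns with the lid.
- latch (a joint): Angle of the steel latch lever: 0 rad pointing straight across the lid's front edge, locking it (starts between 0 and 0.2); grows as the lever turns clockwise seen from above (its post swings from the front towards the box's +y side); the lid is free beyond 1.2, stop at 1.7. Stiff pivot (about 3 N at the post), stays where it is left.
- latch_post (a point): The latch lever's upright finger post, a round steel pin 14 mm in diameter standing 42 mm high on the lever's outer end, its top 156.5 mm above the bench; this point is on its axis, 16 mm below its top and 45 mm from the pivot axis. In front of the box when locked.
- latch_pin (a point): Point on the latch's vertical pivot axis, at the same height as latch_post; the pivot is 22 mm in front of the box and 50 mm to its +y side of the middle. The lever is a flat bar 98 x 14 x 6 mm, top 114.5 mm above the bench.
- guard_mouth (a point): Centre of the mouth of the grey guard tube in the box (outside 32, bore 16 mm; 80 mm above the bench, 20 mm in front of the box's centre, 20 mm to its -y side). Its z axis is the tube's axis, pointing out of the mouth, tilted 30 degrees from vertical to the front. The button's face lies 16 to 24 mm down the bore: this depth differs from unit to unit and is not reported, so feel for it.
- button (a joint): Travel of the reset button, a white plastic plunger 14 mm in diameter that slides down the bore: 0 m out, 0.008 m fully home against a stop; springs back. The force needed rises evenly from 2 N at the start to 10 N at the stop. Pressed by 6 mm or more (8 N) it resets; more than 25 N on it breaks it.
- stylus: The stylus: a straight turned tool 153 mm long, about 0.11 kg, standing point down in its stand. Origin: centre of its flat tip; z axis along it towards the handle. Steel shaft 9 mm in diameter for the first 60 mm, steel collar 26 mm in diameter from 60 to 67 mm, round black handle 20 mm in diameter from 67 to 153 mm.
- stylus_grip (a point): Point on the stylus axis in its handle, 118 mm from the tip (35 mm below the top of the handle).
- stand: Aluminium block that holds the stylus, fixed to the bench, 76 x 76 x 65 mm, with an upright through hole 16 mm wide in the middle of its top. Origin: centre of its underside. The stylus is home when its collar rests on the block's top, its tip then 5 mm above the bench.
- punch_stand: A like aluminium block (76 x 76 x 65 mm, fixed) with a wider hole, which holds the punch; origin at the centre of its underside. The two stands may be on either side of the box.
- punch: Not to be used: a fat drift punch 113 mm long, shaft 22 mm (too thick for the guard), collar 38 mm, handle 30 mm in diameter, standing in punch_stand. Origin: centre of its tip; z up.
- tape: Bystander: roll of tape lying flat, 90 mm in diameter, 35 mm high. Origin: centre of its underside.
- wrench: Bystander: steel wrench 180 mm long lying flat.
- jar: Bystander: clear jar 66 mm in diameter, 85 mm high. Origin: centre of its underside.
- spray: Bystander: spray can 60 mm in diameter, 140 mm high. Origin: centre of its underside.
- hammer: Bystander: hammer 220 mm long lying flat.
- carton: Bystander: cardboard box 110 x 80 x 60 mm. Origin: centre of its underside.
There are look-alikes about, which are no part of the job. Leave any pink or purple look-alike of the stand alone.

How it is judged (in metres and radians):
On the way, in this order (a step that is already met when the one before it is completed fails the run):
1. the latch lever has been swung free of the lid (more than 1.25 rad) (value of joint latch above 1.25 rad), for 0.1 s.
2. the lid stands open (more than 1.15 rad) (value of joint lid above 1.15 rad and value of joint latch above 1.2 rad), for 0.2 s.
3. the reset button is held at least 6 mm down by the stylus for half a second (value of joint button above 0.006 m and contact force between stylus and button above 1 N), for 0.5 s.
At the end, for the whole second after the job is handed in: Latch clear of the lid (over 1.2 rad), lid open (over 1.15 rad), button sprung back (under 2 mm), stylus released and at rest in its stand: within 8 mm of the hole's axis, tip no more than 8 mm above the bench (collar on the block), upright within 0.12 rad (all of step 2 and value of joint button below 0.002 m and horizontal distance between stylus and stand below 0.008 m and height (world z) of stylus below 0.008 m and angle between stylus's own z axis and vertical below 0.12 rad and linear speed of stylus below 0.02 m/s and contact force between the fingers and stylus below 0.1 N); the robot touches nothing.
It fails at once if the button is forced: more than 25 N between stylus and button (contact force between stylus and button above 25 N).
It fails at once if the punch is taken out of its stand or knocked about, or another thing on the bench is shifted by more than 20 mm (distance of any of punch, tape, wrench, jar, spray, hammer, carton from where it was at the start of the episode above 0.02 m).
It also fails if it takes over 72 s, if anything falls off the work surface, if the arm or the gripper's body presses on something with over 40 N, if the wrist force passes 120 N, or if a joint passes its speed limit or range.

ROBOT

A 6-joint arm with a two-finger parallel gripper is mounted at the origin on the work surface. World frame = base frame: x ahead of the robot, y to its left, z up, the work surface at z = 0. Lengths are in mm, angles in rad, forces in N, time in s.
With the tool pointing down it reaches from about 300 to 850 mm from the base axis. Payload 4.2 kg.
Tool frame: the origin (TCP) lies midway between the tips of the shut fingers; the grasp point (between the pads) lies env.grasp_offset behind it (env.grasp_offset is the distance from the TCP to the grasp point, in mm); z points along the fingers, y is the line along which they close (so a half turn about z gives the same grasp; the last joint's range is limited). The gripper opens to 91 mm and grips with 3 to 60 N. Pads are 32 mm wide; open, the fingers measure 118 mm over their backs; the gripper's body (76 mm by 178 mm) begins 60 mm behind the grasp point.
Start: joints at [1.195, 0.32, 1.565, -0, 1.257, -0.02], TCP at [200.299, 539.002, 213.976] pointing down, gripper open.
Joint ranges: [-3.11, 3.11], [-0.84, 2.01], [0.21, 2.61], [-1.34, 4.49], [0.05, 2.63], [-2.56, 2.56]. Speed limits (rad/s): [2.57, 2.57, 3.14, 3.14, 3.14, 3.14].

INTERFACE

Orientations are given as a 3x3 rotation matrix whose columns are the frame's x, y, z axes.
In Python, from bench import env gives the robot as it stands.
- The arm moves only by the shell command python3 -m inch 'ROWS' [FORCE]. ROWS is JSON, a list of rows, each a list of 7 numbers: the shift along the tool's x, y, z in mm, then the turn, a rotation vector about the tool's x, y, z in degrees, then the opening, from -1 (shut) to 1 (fully open). In form: [[tx, ty, tz, rx, ry, rz, hand], ...]. A call has 1 to 10 rows; each row is the pose to reach, as a shift and turn from the pose commanded when the call began, along the tool's axes at that moment; what a row does not reach only later rows make up. A row lasts 1/8 s, in which the tool goes at most 62.5 mm and 10.7 degrees, less where a joint would pass 70% of its speed; a pose out of reach is approached as far as the arm can. A call with a gripper value outside its range is refused whole. The fingers move at their own pace and stop on an object; FORCE is the grip in N (left out, the last holds). Time passes only in rows, so rows that repeat a pose let the fingers close. It gives the time, the measured TCP pose, the force, the opening and the grip force at its end, in the units of the state.
- env.observe(): the state, without advancing time (a new reading comes with each control period).
- env.read_camera(name): name is "side" or "top"; returns the picture (420x560x3 uint8, red, green, blue); there is no depth.
- env.calibration(name): a dict with "intrinsics" (3x3 intrinsics, pixels), "view" (4x4, takes a point from world to camera coordinates). Camera axes: x right, y up, looking along -z (the intrinsics and any distortion apply to the point x, -y, -z); pixel columns grow to the right and rows downward; lengths in mm; the calibration is good to about 2 mm. A picture is of the moment at which its call begins. calibration takes no time and is no camera call.
- env.hand_in(): hands the job in; it is judged then, once.
The state is a dict: "time_s": time; "joints": joint angles; "qd": joint speeds; "tau": joint torques, N m; "tool_pos": TCP position; "tool_rot": TCP orientation; "force": force on the tool from outside, world axes, zero at the start; "moment": the same for the moment, N m; "finger_gap": finger opening in mm; "grip_force": force on a finger pad.
Only numpy, scipy, OpenCV 4.12 (cv2) and the standard library are available. Lean on these libraries where they do the work, as an engineer would, in place of code of your own. Each camera call takes 0.05 s, during which the arm holds its last target. There are 200 camera calls.

## Working session

There is one attempt and no reset: what is moved stays moved. The work goes in short steps, Python scripts to look and compute and a shell command to move; the robot and the scene stay as the last step left them, time stands still between calls to the robot, and variables do not carry over. Pictures are saved under pics/ and viewed, at most 10 in all, crops included, and the job is handed in when it is done.

```bash
ls; mkdir -p pics; python3 - <<'E'
from bench import env
import cv2,numpy as np
for n in("top","side"):
    im=env.read_camera(n); cv2.imwrite(f"pics/{n}0.png",cv2.cvtColor(im,cv2.COLOR_RGB2BGR)); c=env.calibration(n); print(n,c)
o=env.observe(); print(env.grasp_offset,o)
E
```

```text
pics
top {'intrinsics': array([[395.72196627,   0.        , 281.64666223],
       [  0.        , 395.72196627, 206.22333463],
       [  0.        ,   0.        ,   1.        ]]), 'view': array([[-1.69266385e-02, -9.99609434e-01,  2.22366649e-02,
        -1.45691928e+01],
       [ 9.95915235e-01, -1.48829551e-02,  8.90580869e-02,
        -4.84356922e+02],
       [-8.86923565e-02,  2.36532874e-02,  9.95778182e-01,
        -1.29841341e+03],
       [ 0.00000000e+00,  0.00000000e+00,  0.00000000e+00,
         1.00000000e+00]])}
side {'intrinsics': array([[497.73024256,   0.        , 282.89080545],
       [  0.        , 497.73024256, 205.55121283],
       [  0.        ,   0.        ,   1.        ]]), 'view': array([[ 9.43771308e-01, -3.30576729e-01, -3.83989026e-03,
        -4.13921906e+02],
       [ 1.82876593e-01,  5.12352201e-01,  8.39077692e-01,
        -1.93598876e+02],
       [-2.75412183e-01, -7.92599677e-01,  5.43998053e-01,
        -1.16141018e+03],
       [ 0.00000000e+00,  0.00000000e+00,  0.00000000e+00,
         1.00000000e+00]])}
18.8 {'time_s': 0.1, 'joints': array([ 1.19498307e+00,  3.20215560e-01,  1.56552598e+00, -3.85006399e-05,
        1.25741948e+00, -2.00120060e-02]), 'qd': array([-0.00137863, -0.00222196, -0.00200646, -0.00024895, -0.00245993,
       -0.00066771]), 'tau': array([ 5.09462116e-04, -4.13331735e+01, -2.32510364e+01,  7.30563956e-02,
        4.20022616e-02, -5.80627557e-05]), 'tool_pos': array([200.14960819, 538.56419901, 213.2235489 ]), 'tool_rot': array([[-9.37371826e-01,  3.48329969e-01, -5.41566617e-04],
       [ 3.48330390e-01,  9.37370669e-01, -1.47235161e-03],
       [-5.21552693e-06, -1.56878502e-03, -9.99998769e-01]]), 'force': array([-0.14357097, -0.10687727, -0.58087916]), 'moment': array([-0.01090178, -0.04734072, -0.01919093]), 'grip_force': 0.0, 'finger_gap': 91.35019121983034}
```

View pics/top0.png

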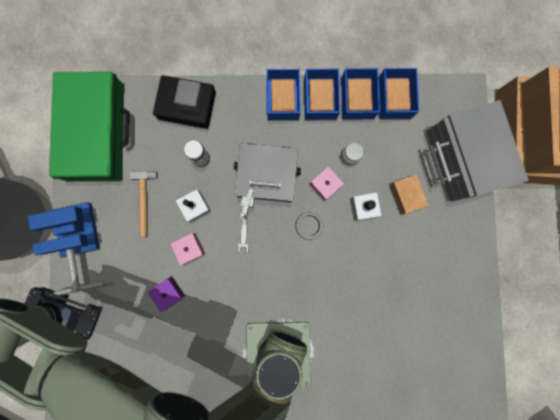

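View pics/side0.png

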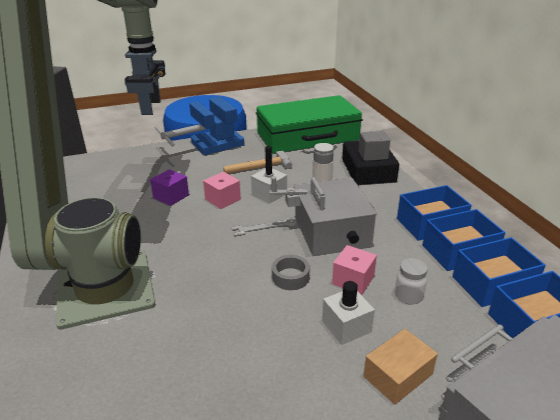

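Top view: the slim stylus is the left white-aluminium stand at (191,205). The right stand at (367,206) holds the fat punch. Look-alikes are the pink blocks at (186,249) and (327,183) and the purple one at (165,294). The box is at (267,172), with its front and latch facing the robot. One close crop will check this choice.

```bash
python3 - <<'E'
import cv2,numpy as np
t=cv2.imread("pics/top0.png");s=cv2.imread("pics/side0.png")
a=cv2.resize(t[130:255,165:315],None,fx=4,fy=4,interpolation=cv2.INTER_CUBIC)[:, :600]
cv2.imwrite("pics/c1.png",a)
b=cv2.resize(s[135:260,235:385],None,fx=4,fy=4,interpolation=cv2.INTER_CUBIC)
cv2.imwrite("pics/c2.png",b)
E
```

```text
(no output)
```

View pics/c1.png

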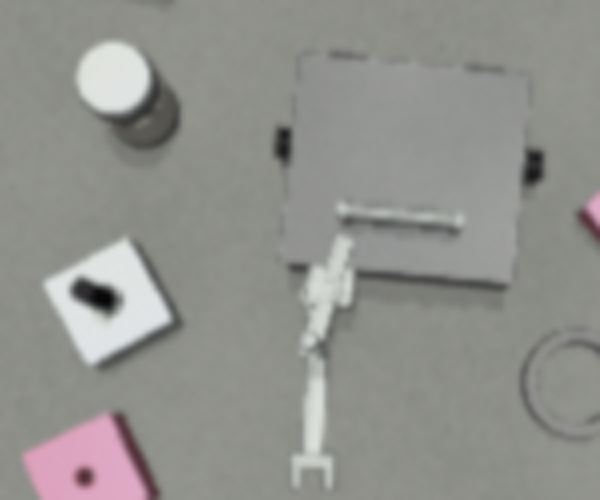

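View pics/c2.png

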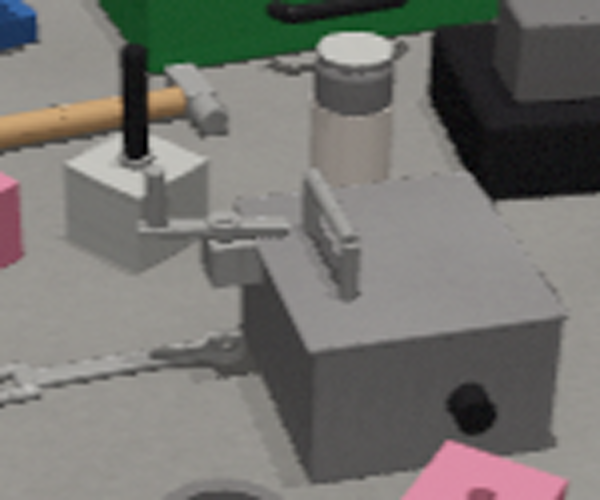

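The crops confirm it: the slim tall handle stands in the left white block. In c1 the lid corners are about (302,52), (530,72), (512,284), (288,264), the bar ends (344,208) and (462,219), and the lever runs (345,240) to (308,345). In c2 the post top is at (154,168) and the handle top at (134,48).

```bash
cat >geo.py <<'E'
import numpy as np,cv2
from bench import env
def ray(n,p):
    c=env.calibration(n);V=np.array(c["view"]);K=np.array(c["intrinsics"])
    d=np.linalg.inv(K)@[p[0],p[1],1.];d=np.array([d[0],-d[1],-d[2]])
    R=V[:3,:3];return -R.T@V[:3,3],R.T@d
def onz(n,p,z):
    o,d=ray(n,p);return o+d*(z-o[2])/d[2]
def tri(a,b):
    A=[];B=[]
    for n,p in(("top",a),("side",b)):
        o,d=ray(n,p);d=d/np.linalg.norm(d);P=np.eye(3)-np.outer(d,d);A.append(P);B.append(P@o)
    x=np.linalg.lstsq(np.vstack(A),np.hstack(B),rcond=None)[0];return x
def proj(n,X):
    c=env.calibration(n);V=np.array(c["view"]);q=V[:3,:3]@X+V[:3,3];q=np.array(c["intrinsics"])@[q[0],-q[1],-q[2]];return q[:2]/q[2]
T=lambda p:(p[0]/4+165-.375,p[1]/4+130-.375)
S=lambda p:(p[0]/4+235-.375,p[1]/4+135-.375)
E
python3 - <<'E'
from geo import *
np.set_printoptions(precision=1,suppress=True)
L=np.array([onz("top",T(p),106.5) for p in[(302,52),(530,72),(512,284),(288,264)]]) # RL,RR,FR,FL
print(L,"c",L.mean(0)); Ls=np.array([onz("side",S(p),106.5) for p in[(563,316),(316,352)]]);print("side RR,FR",Ls)
x=(L[0]+L[1]-L[2]-L[3]);y=(L[0]+L[3]-L[1]-L[2]);print("yaw",np.arctan2(x[1],x[0]),np.arctan2(-y[0],y[1]),np.linalg.norm(x)/2,np.linalg.norm(y)/2)
B=np.array([onz("top",T(p),150) for p in[(344,208),(462,219)]]);Bs=np.array([onz("side",S(p),146.5) for p in[(314,178),(349,243)]]);print("bar",B,B.mean(0),"side",Bs)
for nm,t in(("stand",(65,)),):
    im=cv2.imread("pics/top0.png");hsv=cv2.cvtColor(im,cv2.COLOR_BGR2HSV)
    m=((hsv[...,2]>185)&(hsv[...,1]<40)).astype(np.uint8);m[:,:170]=0;m[:,215:]=0;m[:185]=0;m[230:]=0
    c=max(cv2.findContours(m,0,1)[0],key=cv2.contourArea);r=cv2.minAreaRect(cv2.convexHull(c));print(r)
    q=np.array([onz("top",p,65) for p in cv2.boxPoints(r)]);print(q,q.mean(0))
Q=np.array([onz("top",T(p),65) for p in[(128,238),(178,318),(97,365),(43,287)]]);print("hand",Q,Q.mean(0))
print("hole side",onz("side",S((135,163)),65))
print("stylus top", onz("top",T((83,288)),158),onz("side",S((134,48)),158))
print("post top side",onz("side",S((154,170)),156.5),"base",onz("side",S((155,225)),114.5),"pin",onz("side",S((224,226)),118))
print("lever inner top",onz("top",T((345,240)),114.5),"outer",onz("top",T((308,350)),114.5), "post top top",onz("top",T((307,345)),156.5))
E
```

```text
[[680.2 107.5 106.5]
 [662.  -72.4 106.5]
 [493.6 -54.9 106.5]
 [511.8 119.7 106.5]] c [586.9  25.  106.5]
side RR,FR [[656.5 -69.8 106.5]
 [498.2 -54.6 106.5]]
yaw -0.08798910595602873 -0.10230531504149318 169.045367914672 178.19471891628407
bar [[548.7  73.3 150. ]
 [539.1 -15.8 150. ]] [543.9  28.8 150. ] side [[549.   76.  146.5]
 [539.   -5.5 146.5]]
((191.29718017578125, 204.83489990234375), (23.31085968017578, 23.7965030670166), 60.945396423339844)
[[504.  320.2  65. ]
 [540.5 253.8  65. ]
 [474.  217.5  65. ]
 [437.9 283.7  65. ]] [489.1 268.8  65. ]
hand [[539.6 251.9  65. ]
 [474.3 211.8  65. ]
 [437.6 276.4  65. ]
 [500.9 319.7  65. ]] [488.1 265.   65. ]
hole side [488.4 271.7  65. ]
stylus top [490.  267.4 158. ] [490.3 274.  158. ]
post top side [449.1 104.2 156.5] base [449.4 105.1 114.5] pin [489.6  83.3 118. ]
lever inner top [529.   74.7 114.5] outer [443.9 104.  114.5] post top top [445.  101.5 156.5]
```

```bash
cat >>geo.py <<'E'
np.set_printoptions(precision=1,suppress=True)
from scipy.spatial.transform import Rotation as Ro
YAW=-0.095;C=np.array([590.,25.,0]);BX=np.array([np.cos(YAW),np.sin(YAW),0]);BY=np.array([-BX[1],BX[0],0])
def box(x,y,z):return C+x*BX+y*BY+np.array([0,0,z])
def rel(P,R=None):
    o=env.observe();M=np.array(o["tool_rot"]);t=M.T@(np.array(P)-o["tool_pos"])
    r=np.zeros(3) if R is None else Ro.from_matrix(M.T@R).as_rotvec(degrees=True)
    return np.r_[t,r]
def down(ydir): # tool pointing down, closing axis ydir (xy); picks the nearer half turn
    M=np.array(env.observe()["tool_rot"]);y=np.array([ydir[0],ydir[1],0.]);y/=np.linalg.norm(y)
    if y@M[:,1]<0:y=-y
    z=np.array([0,0,-1.]);return np.column_stack([np.cross(y,z),y,z])
E
python3 - <<'E'
from geo import *
print("pin",box(-102,50,140))
print(rel([448,101,214],down([.29,.957])),rel([448,101,122],down([.29,.957])))
E
```

```text
pin [493.2  84.4 140. ]
[-384.7 -323.8   -0.3   -0.1   -0.    -3.5] [-384.7 -323.7   91.7   -0.1   -0.    -3.5]
```

```bash
python3 -m inch '[[-45,-38,0,0,0,0,1],[-90,-76,0,0,0,0,1],[-135,-114,0,0,0,0,1],[-180,-152,0,0,0,0,1],[-225,-190,0,0,0,0,1],[-270,-228,0,0,0,0,1],[-315,-266,0,0,0,0,1],[-350,-295,0,0,0,-2,1],[-385,-324,0,0,0,-3.5,1],[-385,-324,0,0,0,-3.5,1]]'; python3 -m inch '[[0,0,30,0,0,0,1],[0,0,60,0,0,0,1],[0,0,92,0,0,0,1],[0,0,92,0,0,0,1]]'
python3 - <<'E'
from geo import *
im=env.read_camera("side");cv2.imwrite("pics/s1.png",cv2.resize(cv2.cvtColor(im,cv2.COLOR_RGB2BGR)[60:270,200:420],None,fx=2.7,fy=2.7))
E
```

```text
time_s: 1.35
tool_pos: [449.2, 99.0, 213.5]
tool_rot: [[-0.956, 0.295, -0.0], [0.295, 0.956, -0.0], [0.0, -0.001, -1.0]]
force: [0.1, 0.6, -0.0]
finger_gap: 91.0
grip_force: 0.0
time_s: 1.85
tool_pos: [445.9, 101.5, 120.1]
tool_rot: [[-0.957, 0.29, -0.006], [0.29, 0.957, -0.001], [0.006, -0.003, -1.0]]
force: [-0.0, -0.1, 0.3]
finger_gap: 90.9
grip_force: 0.0
```

View pics/s1.png

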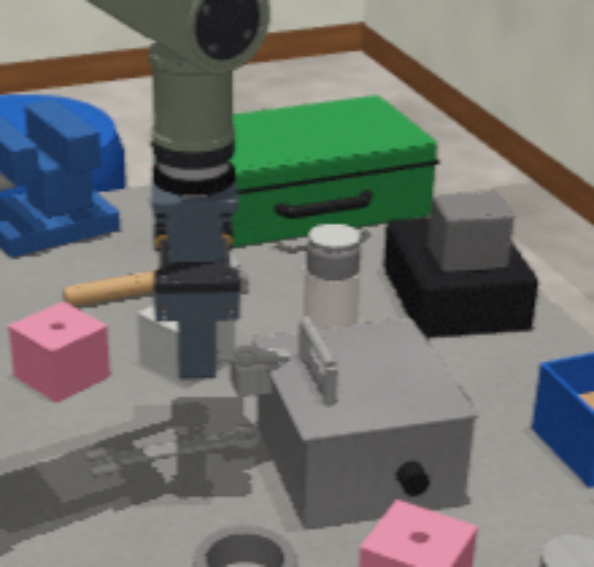

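The near finger, with its tip at (197,375), hides the post, so the hand straddles it as planned. I'll close the hand now.

```bash
python3 -m inch '[[0,0,0,0,0,0,-1],[0,0,0,0,0,0,-1],[0,0,0,0,0,0,-1],[0,0,0,0,0,0,-1],[0,0,0,0,0,0,-1],[0,0,0,0,0,0,-1]]' 10
python3 - <<'E'
from geo import *
o=env.observe();p=o["tool_pos"];pin=box(-102,50,0)
v=p[:2]-pin[:2];print("r",np.hypot(*v),"ang",np.degrees(np.arctan2(v[1],v[0])),"latch",np.pi+YAW-np.arctan2(v[1],v[0]))
M=o["tool_rot"]
for k in range(1,11):
    a=np.radians(-7.6*k);R=Ro.from_rotvec([0,0,a]).as_matrix();q=R@np.r_[v,0]
    print(k,M.T@(q-np.r_[v,0]),7.6*k)
E
```

```text
time_s: 2.65
tool_pos: [448.3, 101.2, 121.9]
tool_rot: [[-0.957, 0.291, 0.0], [0.291, 0.957, 0.0], [-0.0, 0.0, -1.0]]
force: [-0.2, 0.7, -0.2]
finger_gap: 33.9
grip_force: 0.0
r 47.8726223076743 ang 159.57843397551022 latch 0.2614235655407553
1 [-0.8  6.3  0. ] 7.6
2 [-2.4 12.4  0. ] 15.2
3 [-4.9 18.3  0. ] 22.799999999999997
4 [-8.1 23.8  0. ] 30.4
5 [-11.9  28.8   0. ] 38.0
6 [-16.5  33.3   0. ] 45.599999999999994
7 [-21.5  37.1   0. ] 53.199999999999996
8 [-27.   40.2   0. ] 60.8
9 [-32.9  42.6   0. ] 68.39999999999999
10 [-39.1  44.1   0. ] 76.0
```

Still closing, so I'll give it a little longer.

```bash
python3 -m inch '[[0,0,0,0,0,0,-1],[0,0,0,0,0,0,-1],[0,0,0,0,0,0,-1],[0,0,0,0,0,0,-1],[0,0,0,0,0,0,-1]]' 10
```

```text
time_s: 3.28
tool_pos: [448.3, 101.6, 121.9]
tool_rot: [[-0.957, 0.291, -0.0], [0.291, 0.957, 0.001], [0.0, 0.001, -1.0]]
force: [-0.4, 3.0, -1.0]
finger_gap: 13.7
grip_force: 10.0
```

```bash
python3 -m inch '[[-0.7,6,0,0,0,7.6,-1],[-2.3,11.8,0,0,0,15.2,-1],[-4.7,17.4,0,0,0,22.8,-1],[-7.7,22.6,0,0,0,30.4,-1],[-11.3,27.4,0,0,0,38,-1],[-15.7,31.7,0,0,0,45.6,-1],[-20.5,35.3,0,0,0,53.2,-1],[-25.7,38.3,0,0,0,60.8,-1],[-31.3,40.5,0,0,0,68.4,-1],[-37.2,42,0,0,0,76,-1]]'
python3 -m inch '[[0,0,0,0,0,0,-1],[0,0,0,0,0,0,-1]]'
python3 - <<'E'
from geo import *
o=env.observe();v=o["tool_pos"]-box(-102,50,0);print(v,np.pi+YAW-np.arctan2(v[1],v[0]))
E
```

```text
time_s: 4.53
tool_pos: [494.9, 134.0, 122.0]
tool_rot: [[0.057, 0.998, -0.003], [0.998, -0.057, 0.007], [0.006, -0.003, -1.0]]
force: [-3.6, 13.7, 1.2]
finger_gap: 13.7
grip_force: 10.0
time_s: 4.78
tool_pos: [496.1, 133.7, 122.0]
tool_rot: [[0.052, 0.999, 0.0], [0.999, -0.052, 0.006], [0.006, -0.0, -1.0]]
force: [-1.7, 12.1, 0.0]
finger_gap: 13.5
grip_force: 10.0
[  2.9  49.2 122. ] 1.5342004083090215
```

```bash
python3 -m inch '[[0,0,0,0,0,0,-0.1],[0,0,0,0,0,0,-0.1],[0,0,0,0,0,0,-0.1],[0,0,0,0,0,0,-0.1],[0,0,-40,0,0,0,-0.1],[0,0,-80,0,0,0,-0.1],[0,0,-80,0,0,0,-0.1]]'
python3 - <<'E'
from geo import *
im=env.read_camera("top");cv2.imwrite("pics/t2.png",cv2.cvtColor(im,cv2.COLOR_RGB2BGR))
print(box(-45,0,127.7),rel(box(-45,0,127.7),down(BX)))
E
```

```text
time_s: 5.65
tool_pos: [498.2, 130.9, 205.2]
tool_rot: [[0.05, 0.999, 0.007], [0.999, -0.051, 0.002], [0.002, 0.007, -1.0]]
force: [0.7, 0.3, 0.2]
finger_gap: 41.0
grip_force: 0.0
[545.2  29.3 127.7] [-98.8  53.2  75.5   0.2  -0.    2.6]
```

```bash
python3 -m inch '[[-50,26,0,0,0,1.3,-0.1],[-99,53,0,0,0,2.6,-0.1],[-99,53,20,0,0,2.6,-0.1],[-99,53,48,0,0,2.6,-0.1],[-99,53,76,0,0,2.6,-0.1],[-99,53,76,0,0,2.6,-0.1],[-99,53,76,0,0,2.6,-1],[-99,53,76,0,0,2.6,-1],[-99,53,76,0,0,2.6,-1],[-99,53,76,0,0,2.6,-1]]' 12
python3 -m inch '[[0,0,0,0,0,0,-1],[0,0,0,0,0,0,-1]]' 12
python3 - <<'E'
from geo import *
o=env.observe();p=o["tool_pos"]
a0=np.arctan2(46,-125);r=133.2;M=o["tool_rot"]
print(M.T@BX)
for th in np.arange(.1,1.41,.1):
    a=a0-th;d=(r*np.cos(a)+125)*BX+np.array([0,0,r*np.sin(a)-46]);print(round(th,2),M.T@d)
E
```

```text
time_s: 6.95
tool_pos: [543.6, 29.2, 126.7]
tool_rot: [[0.096, 0.995, -0.0], [0.995, -0.096, 0.0], [0.0, -0.001, -1.0]]
force: [-3.1, 1.2, 4.4]
finger_gap: 11.6
grip_force: 12.0
time_s: 7.2
tool_pos: [543.6, 29.2, 126.7]
tool_rot: [[0.096, 0.995, -0.001], [0.995, -0.096, 0.0], [0.0, -0.001, -1.0]]
force: [-3.9, 0.6, 5.5]
finger_gap: 12.2
grip_force: 12.0
[ 0.  1. -0.]
0.1 [  0.    5.2 -12.3]
0.2 [  0.   11.6 -23.9]
0.3 [  0.   19.2 -34.9]
0.4 [  0.   27.8 -45.1]
0.5 [  0.1  37.3 -54.3]
0.6 [  0.1  47.8 -62.6]
0.7 [  0.1  59.  -69.7]
0.8 [  0.1  70.9 -75.8]
0.9 [  0.1  83.3 -80.6]
1.0 [  0.1  96.1 -84.1]
1.1 [  0.2 109.2 -86.3]
1.2 [  0.2 122.5 -87.2]
1.3 [  0.2 135.8 -86.8]
1.4 [  0.2 149.  -85.1]
```

```bash
python3 -m inch '[[0,2.5,-6,0,0,0,-1],[0,5.2,-12.3,0,0,0,-1],[0,11.6,-24,0,0,0,-1],[0,19.2,-35,0,0,0,-1],[0,27.8,-45,0,0,0,-1],[0,37.3,-54.3,0,0,0,-1],[0,47.8,-62.6,0,0,0,-1],[0,59,-69.7,0,0,0,-1],[0,71,-75.8,0,0,0,-1],[0,71,-75.8,0,0,0,-1]]' 25
python3 -m inch '[[0,12.4,-4.8,0,0,0,-1],[0,25.2,-8.3,0,0,0,-1],[0,38.3,-10.5,0,0,0,-1],[0,51.6,-11.4,0,0,0,-1],[0,65,-11,0,0,0,-1],[0,78,-9.3,0,0,0,-1],[0,78,-9.3,0,0,0,-1]]'
```

```text
time_s: 8.45
tool_pos: [614.0, 21.6, 206.3]
tool_rot: [[0.096, 0.995, -0.0], [0.995, -0.096, -0.001], [-0.001, -0.0, -1.0]]
force: [-10.8, 0.0, 13.0]
finger_gap: 11.3
grip_force: 25.0
time_s: 9.32
tool_pos: [694.8, 13.1, 213.9]
tool_rot: [[0.096, 0.995, 0.006], [0.995, -0.096, -0.003], [-0.002, 0.006, -1.0]]
force: [-0.1, -3.1, 3.7]
finger_gap: 11.3
grip_force: 25.0
```

```bash
python3 -m inch '[[0,0,0,0,0,0,-0.35],[0,0,0,0,0,0,-0.35],[0,0,0,0,0,0,-0.35],[0,0,-30,0,0,0,-0.35],[0,0,-80,0,0,0,-0.35],[0,0,-120,0,0,0,-0.35],[0,0,-120,0,0,0,-0.35]]'
python3 - <<'E'
from geo import *
im=env.read_camera("top");cv2.imwrite("pics/t3.png",cv2.cvtColor(im,cv2.COLOR_RGB2BGR))
im=env.read_camera("side");s=cv2.cvtColor(im,cv2.COLOR_RGB2BGR);cv2.imwrite("pics/s3.png",cv2.resize(s[90:290,230:450],None,fx=2.7,fy=2.7,interpolation=2))
E
```

```text
time_s: 10.2
tool_pos: [693.7, 15.0, 335.5]
tool_rot: [[0.095, 0.995, 0.009], [0.995, -0.095, 0.0], [0.001, 0.009, -1.0]]
force: [0.3, 0.2, -0.3]
finger_gap: 29.9
grip_force: 0.0
```

View pics/s3.png

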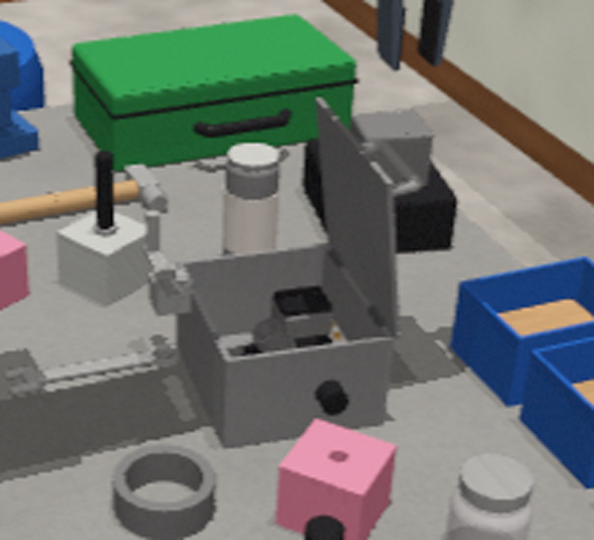

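Lid stands near upright (plate from (320,100) to (395,330)), the latch is swung aside near (165,280), and the box interior and guard are visible. Next is the stylus.

```bash
sed -i 's/C=np.array(\[590.,25.,0\])/C=np.array([588.5,25.,0])/' geo.py; python3 - <<'E'
from geo import *
print(env.observe()["joints"])
for s in(1,-1):
    y=s*BY;z=np.array([0,0,-1.]);R=np.column_stack([np.cross(y,z),y,z]);print(rel([489,270,240],R))
E
```

```text
[0.  0.5 1.  0.  1.6 0.1]
[ 234.5 -226.6   90.7    0.    -0.   -90. ]
[ 234.5 -226.6   90.7   -0.    -0.    90. ]
```

```bash
python3 -m inch '[[24,-22,0,0,0,-9,0.4],[48,-45,0,0,0,-18,0.4],[72,-68,0,0,0,-27,0.4],[96,-91,0,0,0,-36,0.4],[120,-114,0,0,0,-45,0.4],[144,-137,10,0,0,-54,0.4],[168,-160,30,0,0,-63,0.4],[192,-183,50,0,0,-72,0.4],[214,-205,70,0,0,-81,0.4],[234,-227,91,0,0,-90,0.4]]'
python3 -m inch '[[0,0,0,0,0,0,0.4]]'
python3 - <<'E'
from geo import *
print(rel([489,270,104.2],down(BY)))
im=env.read_camera("top");cv2.imwrite("pics/t4.png",cv2.cvtColor(im,cv2.COLOR_RGB2BGR))
t=cv2.resize(cv2.cvtColor(im,cv2.COLOR_RGB2BGR)[125:225,160:310],None,fx=5,fy=5,interpolation=2)
s=cv2.cvtColor(env.read_camera("side"),cv2.COLOR_RGB2BGR);cv2.imwrite("pics/s4.png",s)
s=cv2.resize(s[185:235,290:390],None,fx=5,fy=5,interpolation=2)
o=np.zeros((600,750,3),np.uint8);o[:350]=t[:350];o[350:600,:500]=s;cv2.imwrite("pics/c4.png",o)
print(proj("top",box(-20,-20,80)),proj("side",box(-20,-20,80)))
E
```

```text
time_s: 11.55
tool_pos: [487.0, 269.7, 237.4]
tool_rot: [[-0.996, 0.09, -0.003], [0.09, 0.996, -0.001], [0.003, -0.002, -1.0]]
force: [-0.4, 0.2, -0.0]
finger_gap: 63.7
grip_force: 0.0
time_s: 11.68
tool_pos: [485.8, 269.6, 236.7]
tool_rot: [[-0.996, 0.093, -0.007], [0.093, 0.996, -0.003], [0.006, -0.004, -1.0]]
force: [0.3, 0.1, 0.6]
finger_gap: 63.6
grip_force: 0.0
[ -3.9   1.2 132.5  -0.2  -0.4   0.1]
[272.5 179.1] [328.9 213. ]
```

View pics/c4.png

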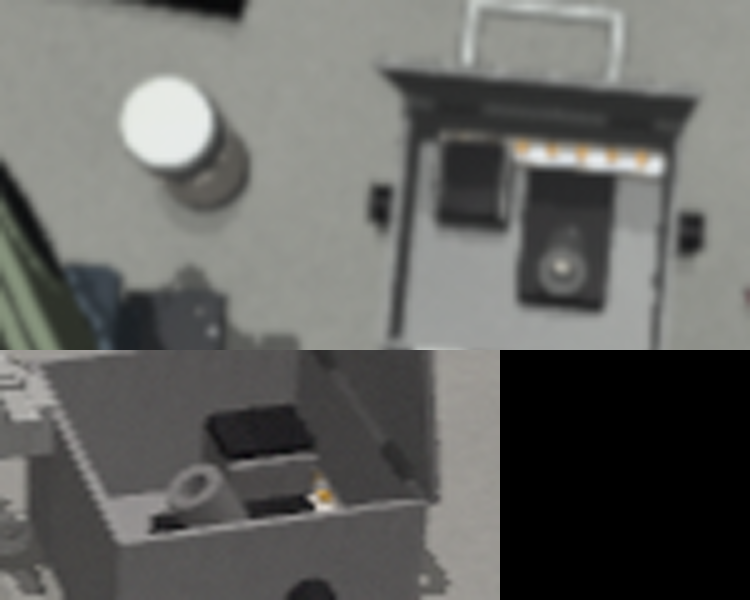

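The guard ring's centre is at about (272.2,178.0) in the top picture and (328.6,212.6) in the side one. Both are within 1 px of where the box pose predicts it, and the white button is visible in the bore.

```bash
python3 -m inch '[[0,0,0,0,0,0,0.4],[0,0,0,0,0,0,0.4]]'
python3 - <<'E'
from geo import *
m=tri((272.2,178.0),(328.6,212.6));print("mouth",m,"pred",box(-20,-20,80),onz("top",(272.2,178.),80),onz("side",(328.6,212.6),80))
print(rel([489,270,104.2],down(BY)))
# stylus top: black handle mask in the first pictures
for n,f in(("top","pics/top0.png"),("side","pics/side0.png")):
    g=cv2.cvtColor(cv2.imread(f),cv2.COLOR_BGR2GRAY);w=np.zeros_like(g)
    if n=="top":w[195:215,180:205]=1
    else:w[140:178,262:275]=1
    ys,xs=np.where((g<60)&(w>0));print(n,xs.min(),xs.max(),ys.min(),ys.max(),xs.mean(),ys.mean())
    for z in(112,158):print(z,proj(n,np.array([489,270,z])),end=' ')
E
```

```text
time_s: 12.02
tool_pos: [489.6, 268.9, 240.5]
tool_rot: [[-0.995, 0.097, 0.001], [0.097, 0.995, 0.0], [-0.001, 0.001, -1.0]]
force: [0.1, -0.4, 0.4]
finger_gap: 64.0
grip_force: 0.0
mouth [568.4   8.5  80.3] pred [566.7   7.   80. ] [570.2   7.9  80. ] [566.8   9.1  80. ]
[  0.8   1.  136.3   0.    0.1  -0.1]
top 184 193 201 206 188.72222222222223 203.44444444444446
112 [187.8 203.4] 158 [184.5 202. ] side 264 274 140 174 268.5922746781116 155.7725321888412
112 [268.4 161.5] 158 [268.1 147.3]
```

```bash
python3 -m inch '[[0,1,45,0,0,0,0.4],[0,1,90,0,0,0,0.4],[0,1,136,0,0,0,0.4],[0,1,136,0,0,0,0.4],[0,1,136,0,0,0,-1],[0,1,136,0,0,0,-1],[0,1,136,0,0,0,-1],[0,1,136,0,0,0,-1],[0,1,136,0,0,0,-1],[0,1,136,0,0,0,-1]]' 30
python3 -m inch '[[0,0,0,0,0,0,-1],[0,0,0,0,0,0,-1]]' 45
```

```text
time_s: 13.28
tool_pos: [489.0, 270.5, 104.4]
tool_rot: [[-0.995, 0.096, 0.0], [0.096, 0.995, 0.0], [-0.0, 0.0, -1.0]]
force: [0.2, 0.5, 3.2]
finger_gap: 19.4
grip_force: 30.0
time_s: 13.52
tool_pos: [489.0, 270.5, 104.4]
tool_rot: [[-0.995, 0.096, 0.0], [0.096, 0.995, 0.0], [-0.0, 0.0, -1.0]]
force: [0.4, -0.2, 4.7]
finger_gap: 19.2
grip_force: 45.0
```

```bash
python3 -m inch '[[0,0,-20,0,0,0,-1],[0,0,-60,0,0,0,-1],[0,0,-110,0,0,0,-1],[0,0,-160,0,0,0,-1],[0,0,-190,0,0,0,-1],[0,0,-190,0,0,0,-1],[0,0,-190,0,0,0,-1]]' 45
cat >>geo.py <<'E'
MOUTH=np.array([568.,8.,80.]);AX=np.cos(np.pi/6)*np.array([0,0,1])-np.sin(np.pi/6)*BX
RP=np.column_stack([np.cross(BY,-AX),BY,-AX])
def press(s):return MOUTH+AX*(99.4+s)
E
python3 - <<'E'
from geo import *
print(press(40),rel(press(40),RP),rel(press(10),RP))
E
```

```text
time_s: 14.4
tool_pos: [488.1, 269.9, 291.8]
tool_rot: [[-0.995, 0.096, -0.003], [0.096, 0.995, -0.002], [0.003, -0.002, -1.0]]
force: [-0.0, -1.1, -2.8]
finger_gap: 19.3
grip_force: 45.0
[498.6  14.6 200.7] [ -35.2 -253.    91.5   -0.1  -30.2   -0. ] [ -50.3 -252.9  117.4   -0.1  -30.2   -0. ]
```

```bash
python3 -m inch '[[-5,-35,0,0,0,0,-1],[-10,-75,0,0,0,0,-1],[-15,-115,0,0,0,0,-1],[-20,-155,0,0,-6,0,-1],[-25,-195,20,0,-12,0,-1],[-30,-230,45,0,-18,0,-1],[-35,-253,70,0,-24,0,-1],[-35,-253,91,0,-30,0,-1],[-35,-253,91,0,-30,0,-1],[-35,-253,91,0,-30,0,-1]]' 45
python3 -m inch '[[0,0,0,0,0,0,-1],[0,0,0,0,0,0,-1]]'
python3 - <<'E'
from geo import *
print(rel(press(40),RP))
for s in(0,40):print(s,proj("top",MOUTH+s*AX),proj("side",MOUTH+s*AX))
t=cv2.cvtColor(env.read_camera("top"),cv2.COLOR_RGB2BGR);s=cv2.cvtColor(env.read_camera("side"),cv2.COLOR_RGB2BGR)
cv2.imwrite("pics/t5.png",t);cv2.imwrite("pics/s5.png",s)
o=np.zeros((600,800,3),np.uint8);o[:,:400]=cv2.resize(t[150:225,245:295],(400,600),interpolation=2);o[:,400:]=cv2.resize(s[155:230,300:350],(400,600),interpolation=2);cv2.imwrite("pics/c5.png",o)
E
```

```text
time_s: 15.65
tool_pos: [500.9, 15.5, 203.9]
tool_rot: [[-0.862, 0.095, 0.498], [0.082, 0.995, -0.047], [-0.5, 0.0, -0.866]]
force: [1.3, 0.6, -0.2]
finger_gap: 19.4
grip_force: 45.0
time_s: 15.9
tool_pos: [500.8, 15.4, 204.2]
tool_rot: [[-0.861, 0.095, 0.499], [0.083, 0.995, -0.047], [-0.501, 0.0, -0.865]]
force: [-0.3, 0.2, -0.9]
finger_gap: 19.1
grip_force: 45.0
[ 3.6 -1.   1.9  0.   0.1 -0. ]
0 [272.2 178.7] [329.2 212.7]
40 [271.6 183.3] [322.3 202.4]
```

View pics/c5.png

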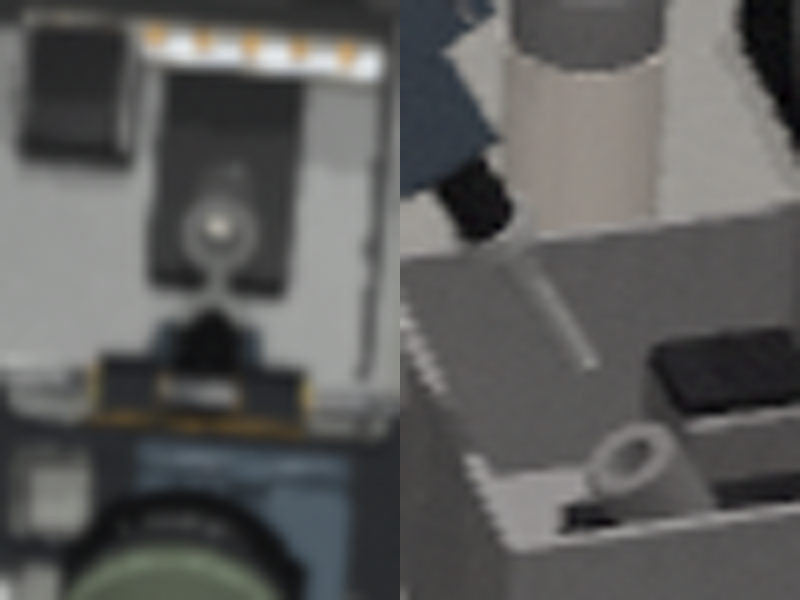

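```bash
python3 - <<'E'
from geo import *
o=env.observe();M=o["tool_rot"];tip=o["tool_pos"]+99.4*M[:,2]
print("tip fk",tip,proj("top",tip),proj("side",tip))
tp=tri((271.7,182.4),(323.4,200.2));m=tri((272.1,178.3),(328.1,212.1));print("tip",tp,"mouth",m)
print("offset tip->mouth seen, tool axes",M.T@(m-tp),"fk->MOUTH",M.T@(MOUTH-tip), RP.T@BX)
# predicted mouth line in each image: where shaft axis extension crosses
for s in(0,20,40):print(proj("top",tip+M[:,2]*s),proj("side",tip+M[:,2]*s))
E
```

```text
tip fk [549.8  10.6 117.6] [271.4 182.6] [322.9 201.2]
tip [550.2   9.5 121. ] mouth [567.1   8.8  81.9]
offset tip->mouth seen, tool axes [ 4.9  0.9 42.3] fk->MOUTH [ 2.9 -0.9 41.8] [-0.9  0.   0.5]
[271.4 182.6] [322.9 201.2]
[271.7 180.3] [326.3 206.4]
[271.9 178. ] [329.8 211.5]
```

```bash
python3 -m inch '[[2,0,10,0,0,0,-1],[4,0,20,0,0,0,-1],[4,0,30,0,0,0,-1],[4,0,36,0,0,0,-1],[4,0,36,0,0,0,-1],[4,0,36,0,0,0,-1]]'
python3 - <<'E'
from geo import *
t=cv2.cvtColor(env.read_camera("top"),cv2.COLOR_RGB2BGR);s=cv2.cvtColor(env.read_camera("side"),cv2.COLOR_RGB2BGR)
cv2.imwrite("pics/t6.png",t);cv2.imwrite("pics/s6.png",s)
o=np.zeros((600,800,3),np.uint8);o[:,:400]=cv2.resize(t[160:205,257:287],(400,600),interpolation=2);o[:,400:]=cv2.resize(s[180:225,314:344],(400,600),interpolation=2);cv2.imwrite("pics/c6.png",o)
E
```

```text
time_s: 16.75
tool_pos: [514.2, 13.9, 170.0]
tool_rot: [[-0.862, 0.096, 0.498], [0.083, 0.995, -0.048], [-0.5, 0.0, -0.866]]
force: [0.1, 0.7, -1.5]
finger_gap: 19.0
grip_force: 45.0
```

View pics/c6.png

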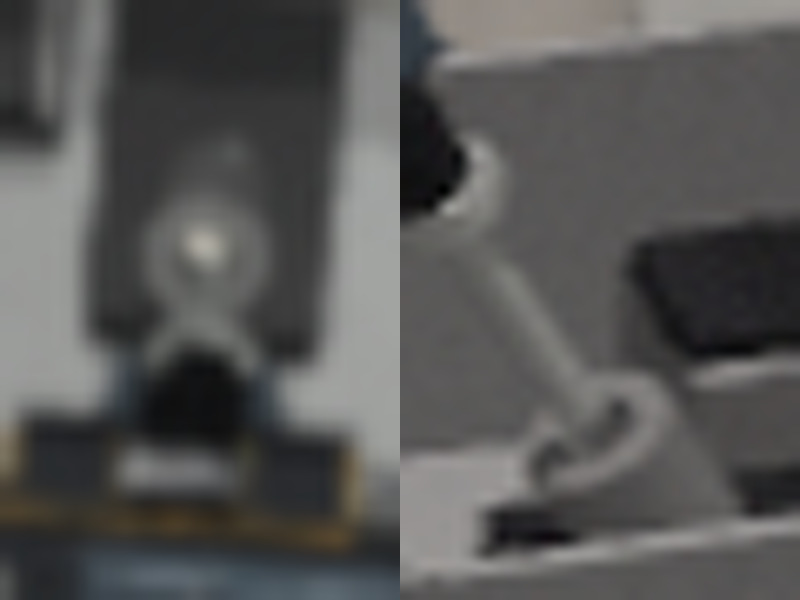

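The tip sits over the bore, at about (585,440) in the right half of the crop against a ring centre of about (590,440). I'll nudge it slightly and feel my way in.

```bash
python3 -m inch '[[-1,0,3,0,0,0,-1],[-1,0,6,0,0,0,-1],[-1,0,9,0,0,0,-1],[-1,0,12,0,0,0,-1],[-1,0,12,0,0,0,-1]]'
```

```text
time_s: 17.48
tool_pos: [520.8, 13.2, 159.6]
tool_rot: [[-0.862, 0.096, 0.497], [0.083, 0.995, -0.048], [-0.499, -0.0, -0.866]]
force: [-0.2, 0.2, -2.3]
finger_gap: 19.4
grip_force: 45.0
```

```bash
python3 - <<'E'
from geo import *
o=env.observe();print(o["tool_rot"].T@o["force"],o["moment"]*100, rel(press(0),RP))
E
```

```text
[1.3 0.1 1.9] [ 6.7 42.4 -1.9] [-1.3 -0.7 -6.7 -0.  -0.  -0. ]
```

```bash
python3 -m inch '[[0,0,2.5,0,0,0,-1],[0,0,5,0,0,0,-1],[0,0,7,0,0,0,-1],[0,0,7,0,0,0,-1]]'; python3 - <<'E'
from geo import *
o=env.observe();print(o["tool_rot"].T@o["force"],o["moment"]*100, rel(press(0),RP))
E
```

```text
time_s: 17.98
tool_pos: [524.3, 12.8, 153.7]
tool_rot: [[-0.862, 0.096, 0.497], [0.083, 0.995, -0.048], [-0.5, 0.0, -0.866]]
force: [1.0, 1.0, -1.4]
finger_gap: 19.2
grip_force: 45.0
[-0.1  1.   1.6] [10.5 43.8 -0.9] [ -1.2  -0.6 -13.6  -0.   -0.   -0. ]
```

```bash
python3 -m inch '[[0,0,1,0,0,0,-1],[0,0,2,0,0,0,-1],[0,0,2,0,0,0,-1]]'; python3 - <<'E'
from geo import *
o=env.observe();print(o["tool_rot"].T@o["force"],o["moment"]*100, rel(press(0),RP))
E
```

```text
time_s: 18.35
tool_pos: [525.3, 12.7, 152.1]
tool_rot: [[-0.862, 0.096, 0.498], [0.083, 0.995, -0.048], [-0.5, 0.0, -0.866]]
force: [0.5, -0.3, -1.6]
finger_gap: 19.2
grip_force: 45.0
[ 0.3 -0.3  1.7] [ 8.7 44.5 -2.3] [ -1.1  -0.7 -15.5  -0.   -0.   -0. ]
```

```bash
for k in 1 2; do python3 -m inch '[[0,0,1,0,0,0,-1],[0,0,2,0,0,0,-1],[0,0,2,0,0,0,-1]]' >/dev/null; python3 - <<'E'
from geo import *
o=env.observe();print(o["time_s"],o["tool_rot"].T@o["force"], rel(press(0),RP)[:3])
E
done
```

```text
18.725 [0.5 0.5 0.3] [ -1.2  -0.7 -17.5]
19.1 [-0.2 -0.6 -1.1] [ -1.   -0.7 -19.4]
```

```bash
for k in 1 2; do python3 -m inch '[[0,0,1,0,0,0,-1],[0,0,2,0,0,0,-1],[0,0,2,0,0,0,-1]]' >/dev/null; python3 - <<'E'
from geo import *
o=env.observe();print(o["time_s"],o["tool_rot"].T@o["force"], rel(press(0),RP)[:3])
E
done
```

```text
19.475 [ 1.6  0.3 -2.5] [ -1.   -0.7 -21.4]
19.85 [ 1.7 -0.1 -5.6] [ -1.   -0.7 -23.4]
```

```bash
python3 -m inch '[[0,0,1,0,0,0,-1],[0,0,1.5,0,0,0,-1],[0,0,1.5,0,0,0,-1]]' >/dev/null; python3 - <<'E'
from geo import *
o=env.observe();print(o["time_s"],o["tool_rot"].T@o["force"], rel(press(0),RP)[:3])
E
python3 -m inch '[[0,0,0.5,0,0,0,-1],[0,0,0.7,0,0,0,-1],[0,0,0.7,0,0,0,-1]]' >/dev/null; python3 - <<'E'
from geo import *
o=env.observe();print(o["time_s"],o["tool_rot"].T@o["force"], rel(press(0),RP)[:3])
E
```

```text
20.225 [ 1.2 -0.3 -6.4] [ -1.   -0.7 -24.9]
20.6 [ 1.  -0.2 -6.8] [ -1.   -0.7 -25.5]
```

```bash
python3 -m inch '[[0,0,0.5,0,0,0,-1],[0,0,1,0,0,0,-1],[0,0,1,0,0,0,-1]]' >/dev/null; python3 - <<'E'
from geo import *
o=env.observe();print(o["time_s"],o["tool_rot"].T@o["force"], rel(press(0),RP)[:3])
E
```

```text
20.975 [ 0.6 -0.2 -7.4] [ -1.   -0.7 -26.5]
```

```bash
python3 -m inch '[[0,0,0.4,0,0,0,-1],[0,0,0.7,0,0,0,-1],[0,0,0.7,0,0,0,-1]]' >/dev/null; python3 - <<'E'
from geo import *
o=env.observe();print(o["time_s"],o["tool_rot"].T@o["force"], rel(press(0),RP)[:3])
E
```

```text
21.35 [ 1.6  0.3 -8.4] [ -1.   -0.7 -27.1]
```

```bash
python3 -m inch '[[0,0,0.5,0,0,0,-1],[0,0,0.5,0,0,0,-1],[0,0,0.5,0,0,0,-1]]' >/dev/null; python3 - <<'E'
from geo import *
o=env.observe();print(o["time_s"],o["tool_rot"].T@o["force"], rel(press(0),RP)[:3])
E
```

```text
21.725 [  1.1  -0.4 -12.7] [ -0.9  -0.7 -27.3]
```

The force has jumped to about 14 N, so the button is on its stop. I'll hold for a second, then withdraw along the bore.

```bash
python3 -m inch '[[0,0,0,0,0,0,-1],[0,0,0,0,0,0,-1],[0,0,0,0,0,0,-1],[0,0,0,0,0,0,-1],[0,0,0,0,0,0,-1],[0,0,0,0,0,0,-1],[0,0,0,0,0,0,-1],[0,0,0,0,0,0,-1]]'; python3 -m inch '[[0,0,-6,0,0,0,-1],[0,0,-14,0,0,0,-1],[0,0,-24,0,0,0,-1],[0,0,-36,0,0,0,-1],[0,0,-55,0,0,0,-1],[0,0,-75,0,0,0,-1],[0,0,-90,0,0,0,-1],[0,0,-90,0,0,0,-1],[0,0,-90,0,0,0,-1]]'
python3 - <<'E'
from geo import *
print(rel([489,270.5,292],down(BY)),rel([489,270.5,180],down(BY)))
E
```

```text
time_s: 22.72
tool_pos: [531.4, 12.2, 142.0]
tool_rot: [[-0.862, 0.096, 0.498], [0.083, 0.995, -0.048], [-0.501, 0.0, -0.866]]
force: [-7.6, 0.1, 8.7]
finger_gap: 19.2
grip_force: 45.0
time_s: 23.85
tool_pos: [486.5, 16.5, 219.1]
tool_rot: [[-0.862, 0.096, 0.497], [0.083, 0.995, -0.048], [-0.5, 0.0, -0.866]]
force: [-0.3, 0.2, -2.2]
finger_gap: 19.3
grip_force: 45.0
[-17.6 253.1 -74.   -0.   30.   -0. ] [ 38.4 253.1  23.   -0.   30.   -0. ]
```

```bash
python3 -m inch '[[-18,0,-32,0,0,0,-1],[-36,10,-63,0,6,0,-1],[-34,40,-66,0,12,0,-1],[-30,75,-68,0,18,0,-1],[-27,110,-70,0,24,0,-1],[-24,145,-72,0,30,0,-1],[-22,180,-74,0,30,0,-1],[-20,215,-74,0,30,0,-1],[-18,240,-74,0,30,0,-1],[-18,253,-74,0,30,0,-1]]'
python3 -m inch '[[0,0,0,0,0,0,-1],[0,0,0,0,0,0,-1],[0,0,0,0,0,0,-1]]'
python3 - <<'E'
from geo import *
print(rel([489,270.5,104.4],down(BY)))
E
```

```text
time_s: 25.1
tool_pos: [489.7, 271.5, 291.1]
tool_rot: [[-0.996, 0.094, -0.001], [0.094, 0.996, -0.001], [0.001, -0.001, -1.0]]
force: [0.1, 0.2, -2.2]
finger_gap: 19.1
grip_force: 45.0
time_s: 25.48
tool_pos: [489.7, 269.5, 292.7]
tool_rot: [[-0.995, 0.097, 0.0], [0.097, 0.995, -0.0], [-0.0, -0.0, -1.0]]
force: [-0.3, -0.1, -1.9]
finger_gap: 19.2
grip_force: 45.0
[  0.8   1.  188.3  -0.    0.   -0.1]
```

```bash
python3 -m inch '[[1,1,30,0,0,0,-1],[1,1,65,0,0,0,-1],[1,1,95,0,0,0,-1],[1,1,115,0,0,0,-1],[1,1,115,0,0,0,-1],[1,1,122,0,0,0,-1],[1,1,130,0,0,0,-1],[1,1,138,0,0,0,-1],[1,1,138,0,0,0,-1]]'
python3 - <<'E'
from geo import *
o=env.observe();print(o["moment"]*100,rel([489,270.5,104.4],down(BY)))
E
```

```text
time_s: 26.6
tool_pos: [488.3, 271.2, 153.8]
tool_rot: [[-0.995, 0.096, -0.001], [0.096, 0.995, -0.001], [0.001, -0.001, -1.0]]
force: [-0.5, 0.7, -1.9]
finger_gap: 19.4
grip_force: 45.0
[ 5.8 -2.4  5.8] [-0.9 -0.6 49.4 -0.  -0.1 -0. ]
```

Tip about 10 mm into the hole, with no contact force. Down to just above home.

```bash
python3 -m inch '[[-0.5,-0.5,12,0,0,0,-1],[-0.5,-0.5,24,0,0,0,-1],[-0.5,-0.5,36,0,0,0,-1],[-0.5,-0.5,44,0,0,0,-1],[-0.5,-0.5,47,0,0,0,-1],[-0.5,-0.5,47,0,0,0,-1],[-0.5,-0.5,47,0,0,0,-1]]'
python3 -m inch '[[0,0,1,0,0,0,-1],[0,0,2,0,0,0,-1],[0,0,2,0,0,0,-1]]'
```

```text
time_s: 27.48
tool_pos: [489.5, 271.1, 107.9]
tool_rot: [[-0.995, 0.096, 0.001], [0.096, 0.995, 0.001], [-0.001, 0.001, -1.0]]
force: [-0.2, -1.2, -1.8]
finger_gap: 19.3
grip_force: 45.0
time_s: 27.85
tool_pos: [489.1, 270.9, 105.5]
tool_rot: [[-0.995, 0.096, -0.0], [0.096, 0.995, 0.0], [0.0, 0.0, -1.0]]
force: [0.2, -0.2, -1.6]
finger_gap: 19.3
grip_force: 45.0
```

```bash
python3 -m inch '[[0,0,1,0,0,0,-1],[0,0,1.5,0,0,0,-1],[0,0,1.5,0,0,0,-1]]'; python3 -m inch '[[0,0,0,0,0,0,0.4],[0,0,0,0,0,0,0.4],[0,0,0,0,0,0,0.4],[0,0,0,0,0,0,0.4],[0,0,0,0,0,0,0.4],[0,0,-40,0,0,0,0.4],[0,0,-90,0,0,0,0.4],[-20,0,-140,0,0,0,0.4],[0,0,-190,0,0,0,0.4],[60,0,-190,0,0,0,0.4]]'
python3 -m inch '[[60,0,0,0,0,0,0.4],[120,0,0,0,0,0,0.4],[120,0,0,0,0,0,0.4],[120,0,0,0,0,0,0.4]]'
python3 - <<'E'
from geo import *
t=cv2.cvtColor(env.read_camera("top"),cv2.COLOR_RGB2BGR);s=cv2.cvtColor(env.read_camera("side"),cv2.COLOR_RGB2BGR)
o=np.zeros((600,800,3),np.uint8);o[:,:400]=cv2.resize(t[120:270,165:265],(400,600),interpolation=2);o[:,400:]=cv2.resize(s[115:265,245:345],(400,600),interpolation=2);cv2.imwrite("pics/c7.png",o)
E
```

```text
time_s: 28.22
tool_pos: [489.2, 270.9, 104.4]
tool_rot: [[-0.995, 0.096, 0.0], [0.096, 0.995, 0.0], [-0.0, 0.0, -1.0]]
force: [-0.4, -0.6, 3.0]
finger_gap: 19.6
grip_force: 45.0
time_s: 29.48
tool_pos: [432.2, 277.9, 297.8]
tool_rot: [[-0.995, 0.098, 0.008], [0.098, 0.995, 0.005], [-0.008, 0.006, -1.0]]
force: [-1.4, 0.6, -0.4]
finger_gap: 63.5
grip_force: 0.0
time_s: 29.98
tool_pos: [310.4, 288.3, 294.3]
tool_rot: [[-0.995, 0.095, 0.001], [0.095, 0.995, 0.001], [-0.001, 0.001, -1.0]]
force: [0.3, 0.1, -0.2]
finger_gap: 63.7
grip_force: 0.0
```

View pics/c7.png

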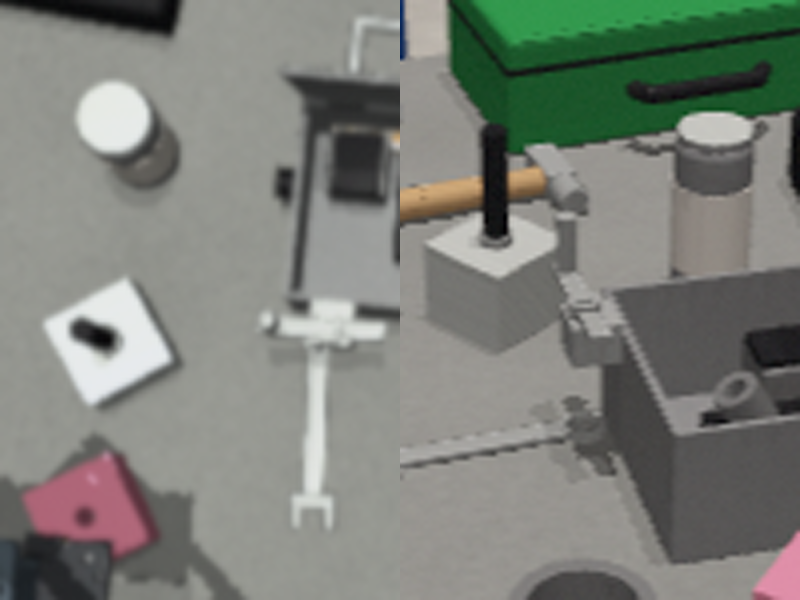

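The stylus is upright with its collar on the block (495,240). The latch lies along the box front, the lid is open and the hand is clear.

```bash
python3 -c "
from bench import env
print(env.hand_in())"
```

```text
the job is handed in; nothing more can be done
None
```

I've handed the job in, but it returned no verdict: the latch is swung off and the lid is open; the button was held on its stop for about a second at about 14 N, and the stylus is back upright in its stand with its collar on the block.

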